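Build up the light-measuring head

TASK

Build the measuring head on its detector base, upwards from the bottom and one part at a time: first the tall spacer tube in the seat of the base, then the square filter frame, then the pinhole ring, and the knobbed end cap last. Each part must sit upright and fully home in the one below, and the finished head must be left standing free. Leave the bottle, the beaker and the timer where they are.

Things in the scene. Friction and masses are not known exactly. Their poses are not given: they have to be found in the camera images.
- detector_base: Fixed. Dark square steel foot 84 x 84 x 8 mm with four screw heads; on it a round aluminium seat 52 mm across, open on top, white window inside. Mouth 43 mm across, 12 mm deep, rim 22 mm above the worktop. Origin: centre of the foot's underside; z up, x and y along its edges. The tube goes in it, its origin then 16 mm above the base's.
- spacer_tube: Loose, first. Tall round aluminium tube, body 50 mm across, 50 mm high in all, 0.1 kg, deep bore with black floor. Mouth 43 mm across, 40 mm deep; rim 50 mm above origin. The frame on it has its origin 44 mm above the tube's. Below, a stub 37 mm across, 6 mm long, drops into the mouth of the part below till the body rests on its rim. Origin: centre of the stub's underside, on the worktop; z up.
- filter_frame: Loose, second. Square grey frame with a glass pane, body 50 x 50 mm (x, y along its sides), 24 mm high, 0.09 kg. Square mouth 43 mm, 9 deep; rim 24 mm above origin. Any yaw will do. Ring on it: origin 18 mm above the frame's. Below, a stub 37 mm across, 6 mm long, drops into the mouth of the part below till the body rests on its rim. Origin: centre of the stub's underside, on the worktop; z up.
- pinhole_ring: Loose, third. Round knurled steel ring, body 56 mm across, 26 mm high in all, 0.11 kg, plate with a black dot inside. Mouth 43 mm across, 10 mm deep; rim 26 mm above origin. The cap on it has its origin 20 mm above the ring's. Below, a stub 37 mm across, 6 mm long, drops into the mouth of the part below till the body rests on its rim. Origin: centre of the stub's underside, on the worktop; z up.
- end_cap: Loose, last. Aluminium disc 50 mm across, 6 to 16 mm above origin, with a black round knob on it to grip, 20 mm across, 16 to 40 mm above origin. 0.06 kg. Below, a stub 37 mm across, 6 mm long, drops into the mouth of the part below till the body rests on its rim. Origin: centre of the stub's underside, on the worktop; z up.
- small_bottle: Bystander, loose: small screw-cap bottle with a red cap, 37 mm across, 69 mm high. Origin: centre of its underside. Leave it where it is.
- beaker: Bystander, loose: clear beaker 53 mm across, 70 mm high. Origin: centre of its underside. Leave it where it is.
- timer: Bystander, loose: white bench timer 62 x 62 x 20 mm lying flat. Origin: centre of its underside. Leave it where it is.
Mind the look-alikes: they are no part of the job. What is shaped like the filter_frame but purple is not meant.

How it is judged:
By the outcome, as a careful person would: the job done as asked, in the order asked, and still so for the second after the job is handed in, with the robot touching nothing.
It also fails if it takes over 104 s, if anything falls off the work surface, if the arm or the gripper's body presses on something with over 40 N, if the wrist force passes 120 N, or if a joint passes its speed limit or range.

ROBOT

A 6-joint arm with a two-finger parallel gripper is mounted at the origin on a cart in front of the work surface, level with it; the furniture and walls round the work are solid. World frame = base frame: x ahead of the robot, y to its left, z up, the work surface at z = 0. Lengths are in m, angles in rad, forces in N, time in s.
With the tool pointing down it reaches from about 0.325 to 0.75 m from the base axis. Payload 7.6 kg.
Tool frame: the origin (TCP) lies on the mounting face of the last link; the fingertips stand ahead of it and the grasp point (between the pads) lies 155 mm ahead of it (bot.tip_reach is the z of the fingertips in the tool frame, in m); z points along the fingers, y is the line along which they close (so a half turn about z gives the same grasp; the last joint's range is limited). The gripper opens to 85 mm and grips with 20 to 120 N. Pads are 22 mm wide; open, the fingers measure 114 mm over their backs; the gripper's body (76 mm by 85 mm) begins 54 mm behind the grasp point. The pads swing forward as they close: fully open they stand 13 mm farther back than shut.
Start: joints at [1.063, 0.052, 1.401, -0, 1.689, -0.07], TCP at [0.223, 0.475, 0.405] pointing down, gripper open.
Joint ranges: [-2.9, 2.9], [-0.91, 2.17], [0.12, 2.37], [-1.06, 4.2], [0.26, 2.73], [-2.93, 2.93]. Speed limits (rad/s): [2.57, 2.57, 3.01, 3.14, 3.14, 3.14].

INTERFACE

Orientations are given as a 3x3 rotation matrix whose columns are the frame's x, y, z axes.
In Python, from bench import bot, camera gives the robot as it stands.
- The arm moves only by the tool apply_moves, never from a script. Its argument "moves" is a list of rows, each an object of numbers: "x", "y", "z": the shift along the tool's x, y, z in m; "turn": the turn about the tool's z in rad; "fingers": the opening, from -1 (shut) to 1 (fully open). A call has 1 to 8 rows; each row shifts and turns the commanded pose from where the row before left it, along the tool's axes as they then stand; what a row does not reach is not made up. A row lasts 1/8 s, in which the tool goes at most 62.5 mm and 10.7 degrees, less where a joint would pass 70% of its speed; a pose out of reach is approached as far as the arm can. A call is refused whole if a number of a shift passes 0.0625 or a number of a turn 0.188, either way. A call with a gripper value outside its range is refused whole. The fingers move at their own pace and stop on an object; "squeeze" is the grip in N (left out, the last holds). Time passes only in rows, so rows that do not move let the fingers close. It gives the time, the measured TCP pose, the force, the opening and the grip force at its end, in the units of the state.
- bot.observe(): the state, without advancing time (a new reading comes with each control period).
- camera(name): name is "side" or "top"; returns a dict with "pixels" (400x640x3 uint8, red, green, blue), "fx", "fy", "cx", "cy" (pixels), "T" (4x4, takes a point from camera to world coordinates). Camera axes: x right, y up, looking along -z (the intrinsics and any distortion apply to the point x, -y, -z); pixel columns grow to the right and rows downward; lengths in m; the calibration is good to about 2 mm. A picture is of the moment at which its call begins. There is no depth.
- bot.job_done(): hands the job in; it is judged then, once.
The state is a dict: "clock": time; "q": joint angles; "dq": joint speeds; "joint_efforts": joint torques, N m; "eef_pos": TCP position; "ee_rot": TCP orientation; "ft_force": force on the tool from outside, world axes, zero at the start; "ft_torque": the same for the moment, N m; "grip_width": finger opening in m; "grip_force": force on a finger pad.
Only numpy, scipy, OpenCV 4.12 (cv2) and the standard library are available. Lean on these libraries where they do the work, as an engineer would, in place of code of your own. Each camera call takes 0.05 s, during which the arm holds its last target. There are 200 camera calls.

## Working session

There is one attempt and no reset: what is moved stays moved. The work goes in short steps, Python scripts to look and compute and a tool call to move; the robot and the scene stay as the last step left them, time stands still between calls to the robot, and variables do not carry over. Pictures are saved under pics/ and viewed, at most 14 in all, crops included, and the job is handed in when it is done.

Besides the shell and the picture viewer there is one more tool, called after "Request:" as name([rows], argument=value, ...), one row to a line, values as JSON. apply_moves: Moves the arm, as the interface text tells. Its arguments: {"type":"object","properties":{"moves":{"type":"array","items":{"type":"object","properties":{"x":{"type":"number"},"y":{"type":"number"},"z":{"type":"number"},"turn":{"type":"number"},"fingers":{"type":"number"}}}},"squeeze":{"type":"number"}},"required":["moves"]}

```bash
ls; mkdir -p pics
cat > h.py <<'E'
import numpy as np, cv2
from bench import bot, camera
def snap(n,f):
    c=camera(n); cv2.imwrite('pics/'+f,c['pixels'][:,:,::-1]); return c
def ray(c,u,v):
    T=c['T']; d=T[:3,:3]@np.array([(u-c['cx'])/c['fx'],-(v-c['cy'])/c['fy'],-1]); return T[:3,3],d
def at(c,u,v,z):
    o,d=ray(c,u,v); return o+d*(z-o[2])/d[2]
def proj(c,p):
    T=c['T']; q=T[:3,:3].T@(np.array(p)-T[:3,3]); return c['cx']+c['fx']*q[0]/-q[2], c['cy']-c['fy']*q[1]/-q[2]
E
python3 - <<'E'
from h import *
for n in('top','side'):
    c=snap(n,n+'0.png'); print(n,{k:c[k] for k in c if k!='pixels'})
print(bot.observe(),bot.tip_reach)
E
```

```text
pics
top {'fx': 501.96947639027223, 'fy': 501.96947639027223, 'cx': 315.5446276538217, 'cy': 201.68779587756262, 'T': array([[-0.00405799,  0.98940926, -0.14509601,  0.29900648],
       [-0.999849  , -0.00646624, -0.01612988, -0.12055708],
       [-0.01689727,  0.14500864,  0.98928609,  1.58974947],
       [ 0.        ,  0.        ,  0.        ,  1.        ]])}
side {'fx': 516.1826637149917, 'fy': 516.1826637149917, 'cx': 323.4875367565469, 'cy': 197.38748984900843, 'T': array([[-0.32519636,  0.78011313, -0.53448183, -0.57361704],
       [-0.94562786, -0.26471626,  0.18897949,  0.26744581],
       [ 0.00593935,  0.56687636,  0.82378148,  1.7378042 ],
       [ 0.        ,  0.        ,  0.        ,  1.        ]])}
{'clock': 0.1, 'q': array([ 1.06269604e+00,  5.27944258e-02,  1.40163161e+00,  2.10825296e-05,
        1.68862429e+00, -7.02798374e-02]), 'dq': array([ 0.00068834, -0.00114541, -0.00076913,  0.00081826,  0.00112891,
        0.00054036]), 'joint_efforts': array([ 1.69287607e-03, -3.82583034e+01, -3.60984707e+01, -1.28448582e-05,
        4.84647229e-03, -6.57660848e-05]), 'eef_pos': array([0.2225377 , 0.47547395, 0.40394142]), 'ee_rot': array([[-9.05678870e-01,  4.23963742e-01, -7.27478469e-04],
       [ 4.23964348e-01,  9.05677998e-01, -1.26334380e-03],
       [ 1.23249280e-04, -1.45260872e-03, -9.99998937e-01]]), 'ft_force': array([ 0.71510711, -0.09793848, -0.11642903]), 'ft_torque': array([ 0.0451233 ,  0.03902232, -0.06764319]), 'grip_force': 0.0, 'grip_width': 0.085384606301603} 0.1734
```

View pics/top0.png

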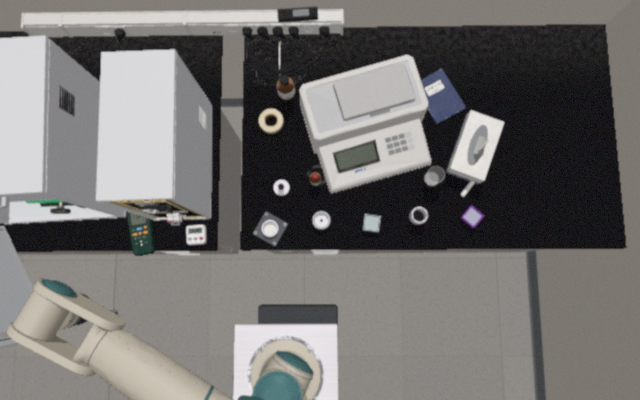

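View pics/side0.png

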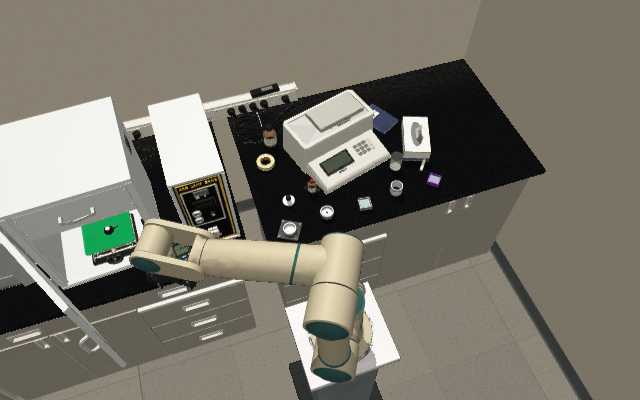

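The top view shows the base near (269,228), ring about (321,220), frame about (372,222), tube about (419,215), cap about (281,187), and the purple decoy at (472,216). I'll enlarge both views to measure.

Run:
```python
from h import *
a=cv2.imread('pics/top0.png')[160:255,245:445]; b=cv2.imread('pics/side0.png')[145:245,270:420]
cv2.imwrite('pics/topc.png',cv2.resize(a,None,fx=4,fy=4,interpolation=cv2.INTER_CUBIC))
cv2.imwrite('pics/sidec.png',cv2.resize(b,None,fx=5,fy=5,interpolation=cv2.INTER_CUBIC))
```

```text
(no output)
```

View pics/topc.png

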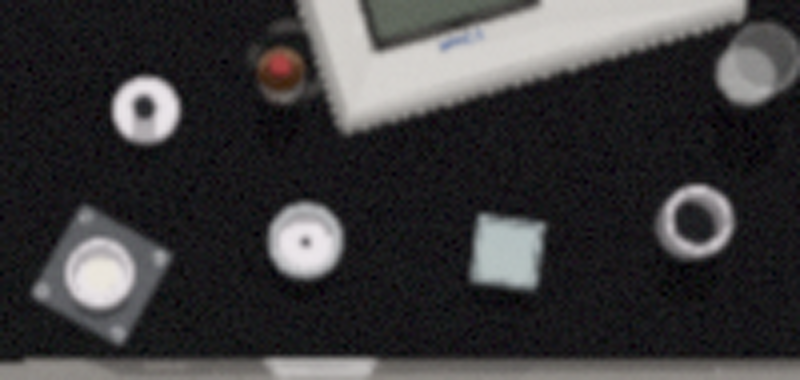

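View pics/sidec.png

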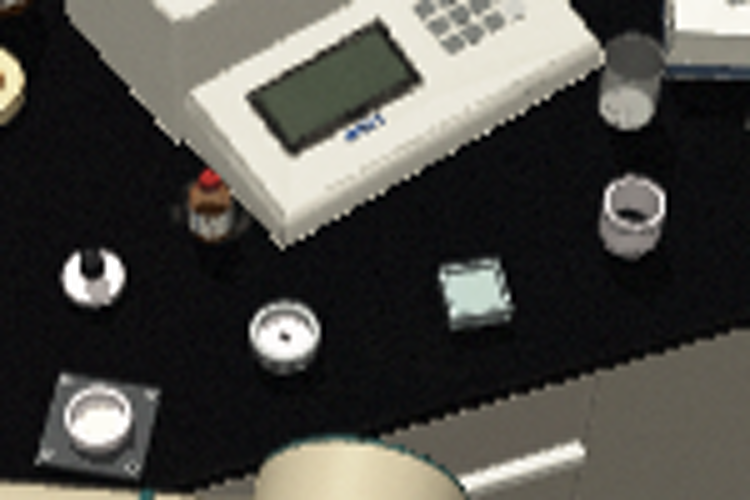

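Top crop: base rim centre (100,273), ring rim (306,241), frame corners (478,213) (546,219) (537,290) (471,283), tube rim (698,221) and cap disc (146,110). The side crop agrees with this layout.

Run:
```python
from h import *
t=camera('top'); s=camera('side')
def T(U,V,z): return at(t,(U+.5)/4-.5+245,(V+.5)/4-.5+160,z)
def S(U,V,z): return at(s,(U+.5)/5-.5+270,(V+.5)/5-.5+145,z)
for n,p,q,z in [('base',(100,273),(98,414),.022),('foot',(103.5,275),(100,425),.008),('ring',(306,241),(285,332),.026),('frame',(508,251),(475,290),.024),('tube',(698,221),(635,203),.05),('cap',(146.5,110.5),(94,277),.016),('bottle',(281,65),(209,178),.069)]:
    print(n,T(*p,z).round(4),S(*q,z).round(4))
F=[T(*p,.024) for p in [(478,213),(546,219),(537,290),(471,283)]]
B=[T(*p,.008) for p in [(86,207),(172,257),(121,343),(35,292)]]
for P in(F,B):
    for i in range(4):
        d=P[(i+1)%4]-P[i]; print(np.linalg.norm(d).round(4),np.degrees(np.arctan2(d[1],d[0])).round(1))
# draw model outlines
def circ(c,im,p,z,r,k,o,col):
    q=np.array([proj(c,(p[0]+r*np.cos(a),p[1]+r*np.sin(a),z)) for a in np.linspace(0,2*np.pi,60)])
    cv2.polylines(im,[np.int32(((q-o+.5)*k-.5)*8)],True,col,1,shift=3)
```

```text
base [0.4468 0.0495 0.022 ] [0.4487 0.0457 0.022 ]
foot [0.4466 0.0482 0.008 ] [0.447  0.0453 0.008 ]
ring [ 0.4707 -0.1123  0.026 ] [ 0.4713 -0.1157  0.026 ]
frame [ 0.4621 -0.2702  0.024 ] [ 0.4615 -0.2734  0.024 ]
tube [ 0.4817 -0.4141  0.05  ] [ 0.4831 -0.4188  0.05  ]
cap [0.577  0.0142 0.016 ] [0.5769 0.0106 0.016 ]
bottle [ 0.6026 -0.094   0.069 ] [ 0.604  -0.0967  0.069 ]
0.0534 -95.4
0.0563 171.5
0.0516 83.6
0.0554 -6.7
0.0796 -120.4
0.0787 149.5
0.0796 59.3
0.0783 -30.5
```

Request:
apply_moves([
  {"turn":-0.16,"fingers":1},
  {"turn":-0.16,"fingers":1},
  {"fingers":1},
], squeeze=40)

```text
validation failed for argument at $.mo...
```

```bash
cat >> h.py <<'E'
P=dict(base=(.4475,.0475),ring=(.4710,-.1140),frame=(.4618,-.2718),tube=(.4824,-.4165),cap=(.5770,.0124))
def go(x,y,z):
    o=bot.observe(); R=o['ee_rot']; d=R.T@(np.array([x,y,z])-o['eef_pos'])
    print('t',round(o['clock'],2),'pos',o['eef_pos'].round(4),'yaw y',np.degrees(np.arctan2(R[1,1],R[0,1])).round(1),'tilt',R[:,2].round(4),'F',o['ft_force'].round(1),'w',round(o['grip_width'],4),'| d tool',d.round(4))
E
python3 -c "
from h import *
go(*P['tube'],.40);go(*P['tube'],.19)"
```

```text
t 0.2 pos [0.2225 0.4755 0.4042] yaw y 64.9 tilt [-5.e-04 -8.e-04 -1.e+00] F [-0.1  0.2 -0.8] w 0.0851 | d tool [-0.6135 -0.6977  0.0048]
t 0.2 pos [0.2225 0.4755 0.4042] yaw y 64.9 tilt [-5.e-04 -8.e-04 -1.e+00] F [-0.1  0.2 -0.8] w 0.0851 | d tool [-0.6135 -0.6975  0.2148]
```

Request:
apply_moves([
  {"x":0,"y":0,"z":0,"turn":-0.16,"fingers":1},
  {"x":0,"y":0,"z":0,"turn":-0.16,"fingers":1},
  {"x":0,"y":0,"z":0,"turn":0,"fingers":1},
], squeeze=40)

```text
clock: 0.57
eef_pos: [0.2225, 0.4755, 0.4045]
ee_rot: [[-0.993, 0.119, -0.0], [0.119, 0.993, -0.0], [0.0, -0.0, -1.0]]
ft_force: [-0.7, 0.5, -0.1]
grip_width: 0.0854
grip_force: 0.0
```

Request:
apply_moves([
  {"x":-0.0228,"y":-0.0534,"z":0,"turn":0,"fingers":1},
  {"x":-0.0228,"y":-0.0534,"z":0,"turn":0,"fingers":1},
  {"x":-0.0228,"y":-0.0534,"z":0,"turn":0,"fingers":1},
  {"x":-0.0228,"y":-0.0534,"z":0,"turn":0,"fingers":1},
  {"x":-0.0228,"y":-0.0534,"z":0,"turn":0,"fingers":1},
  {"x":-0.0228,"y":-0.0534,"z":0,"turn":0,"fingers":1},
  {"x":-0.0228,"y":-0.0534,"z":0,"turn":0,"fingers":1},
  {"x":-0.0228,"y":-0.0534,"z":0,"turn":0,"fingers":1},
])

```text
clock: 1.58
eef_pos: [0.3534, 0.028, 0.405]
ee_rot: [[-0.993, 0.121, 0.001], [0.121, 0.993, 0.0], [-0.001, 0.0, -1.0]]
ft_force: [1.2, 1.2, 0.2]
grip_width: 0.0854
grip_force: 0.0
```

Request:
apply_moves([
  {"x":-0.0228,"y":-0.0534,"z":0,"turn":0,"fingers":1},
  {"x":-0.0228,"y":-0.0534,"z":0,"turn":0,"fingers":1},
  {"x":-0.0228,"y":-0.0534,"z":0,"turn":0,"fingers":1},
  {"x":-0.0228,"y":-0.0534,"z":0,"turn":0,"fingers":1},
  {"x":-0.0228,"y":-0.0534,"z":0,"turn":0,"fingers":1},
  {"x":-0.0228,"y":-0.0534,"z":0,"turn":0,"fingers":1},
  {"x":-0.0228,"y":-0.0534,"z":0,"turn":0,"fingers":1},
  {"x":0,"y":0,"z":0,"turn":0,"fingers":1},
])

```text
clock: 2.58
eef_pos: [0.4683, -0.3635, 0.4013]
ee_rot: [[-0.992, 0.125, -0.004], [0.125, 0.992, 0.003], [0.004, 0.002, -1.0]]
ft_force: [-0.0, 0.5, -0.5]
grip_width: 0.0852
grip_force: 0.0
```

```bash
python3 -c "
from h import *
go(*P['tube'],.40);go(*P['tube'],.19);print(bot.observe()['q'].round(2))"
```

```text
t 2.58 pos [ 0.4683 -0.3635  0.4013] yaw y 82.8 tilt [-0.0038  0.003  -1.    ] F [-0.   0.5 -0.5] w 0.0852 | d tool [-0.0206 -0.0509  0.0011]
t 2.58 pos [ 0.4683 -0.3635  0.4013] yaw y 82.8 tilt [-0.0038  0.003  -1.    ] F [-0.   0.5 -0.5] w 0.0852 | d tool [-0.0215 -0.0514  0.2111]
[-0.72  0.25  1.19 -0.    1.71 -2.17]
```

Request:
apply_moves([
  {"x":-0.0206,"y":-0.051,"z":0,"turn":0,"fingers":1},
  {"x":0,"y":0,"z":0.05,"turn":0,"fingers":1},
  {"x":0,"y":0,"z":0.05,"turn":0,"fingers":1},
  {"x":0,"y":0,"z":0,"turn":0,"fingers":1},
  {"x":0,"y":0,"z":0,"turn":0,"fingers":1},
])

```text
clock: 3.2
eef_pos: [0.4829, -0.4129, 0.3077]
ee_rot: [[-0.993, 0.118, 0.003], [0.118, 0.993, -0.002], [-0.003, -0.002, -1.0]]
ft_force: [0.1, -0.1, 0.6]
grip_width: 0.0855
grip_force: 0.0
```

Run:
```python
from h import *
go(*P['tube'],.194)
s=camera('side')['pixels'][60:260,300:500,::-1]
t=camera('top')['pixels'][130:330,330:530,::-1]
cv2.imwrite('pics/a1.png',cv2.resize(np.hstack([t,s]),None,fx=2,fy=2,interpolation=cv2.INTER_CUBIC))
```

```text
t 3.2 pos [ 0.4829 -0.4129  0.3077] yaw y 83.2 tilt [ 0.0027 -0.0024 -1.    ] F [ 0.1 -0.1  0.6] w 0.0855 | d tool [ 0.0004 -0.0034  0.1137]
```

View pics/a1.png

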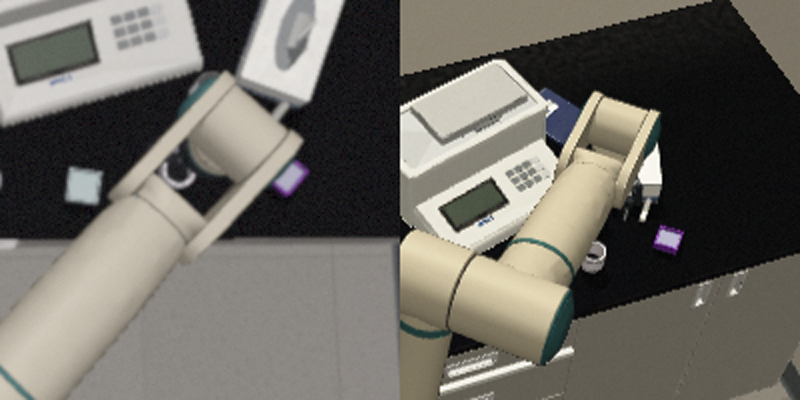

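The arm hides most of the tube in both views, but it stands where I measured it, with the purple frame clear to the right. Descending.

Request:
apply_moves([
  {"x":0,"y":-0.003,"z":0.04,"turn":0,"fingers":1},
  {"x":0,"y":0,"z":0.04,"turn":0,"fingers":1},
  {"x":0,"y":0,"z":0.025,"turn":0,"fingers":1},
  {"x":0,"y":0,"z":0,"turn":0,"fingers":1},
  {"x":0,"y":0,"z":0,"turn":0,"fingers":1},
])

```text
clock: 3.92
eef_pos: [0.4828, -0.4167, 0.2026]
ee_rot: [[-0.993, 0.118, 0.003], [0.118, 0.993, -0.003], [-0.003, -0.003, -1.0]]
ft_force: [0.3, -0.5, -0.2]
grip_width: 0.0854
grip_force: 0.0
```

```bash
python3 -c "
from h import *
go(*P['tube'],.194)"
```

```text
t 3.92 pos [ 0.4828 -0.4167  0.2026] yaw y 83.2 tilt [ 0.0031 -0.0029 -1.    ] F [ 0.3 -0.5 -0.2] w 0.0854 | d tool [0.0004 0.0002 0.0086]
```

Request:
apply_moves([
  {"x":0,"y":0,"z":0.008,"turn":0,"fingers":1},
  {"x":0,"y":0,"z":0,"turn":0,"fingers":-1},
  {"x":0,"y":0,"z":0,"turn":0,"fingers":-1},
  {"x":0,"y":0,"z":0,"turn":0,"fingers":-1},
  {"x":0,"y":0,"z":0,"turn":0,"fingers":-1},
  {"x":0,"y":0,"z":0,"turn":0,"fingers":-1},
  {"x":0,"y":0,"z":0,"turn":0,"fingers":-1},
  {"x":0,"y":0,"z":0,"turn":0,"fingers":-1},
])

```text
clock: 4.92
eef_pos: [0.4823, -0.4163, 0.1923]
ee_rot: [[-0.993, 0.118, 0.001], [0.118, 0.993, -0.001], [-0.001, -0.001, -1.0]]
ft_force: [0.2, -0.0, 5.4]
grip_width: 0.0493
grip_force: 41.8
```

Request:
apply_moves([
  {"x":0,"y":0,"z":-0.04,"turn":0,"fingers":-1},
  {"x":0,"y":0,"z":-0.04,"turn":0,"fingers":-1},
  {"x":0,"y":0,"z":-0.02,"turn":0,"fingers":-1},
  {"x":0,"y":0,"z":0,"turn":0,"fingers":-1},
  {"x":0,"y":0,"z":0,"turn":0,"fingers":-1},
])

```text
clock: 5.55
eef_pos: [0.4819, -0.4159, 0.2891]
ee_rot: [[-0.993, 0.118, -0.003], [0.118, 0.993, 0.003], [0.003, 0.002, -1.0]]
ft_force: [0.2, -0.7, -1.9]
grip_width: 0.0496
grip_force: 41.9
```

Request:
apply_moves([
  {"x":0.0112,"y":0.057,"z":0,"turn":0,"fingers":-1},
  {"x":0.0112,"y":0.057,"z":0,"turn":0,"fingers":-1},
  {"x":0.0112,"y":0.057,"z":0,"turn":0,"fingers":-1},
  {"x":0.0112,"y":0.057,"z":0,"turn":0,"fingers":-1},
  {"x":0.0112,"y":0.057,"z":0,"turn":0,"fingers":-1},
  {"x":0.0112,"y":0.057,"z":0,"turn":0,"fingers":-1},
  {"x":0.0112,"y":0.057,"z":0,"turn":0,"fingers":-1},
  {"x":0.0112,"y":0.057,"z":0,"turn":0,"fingers":-1},
])

```text
clock: 6.55
eef_pos: [0.4459, 0.049, 0.2899]
ee_rot: [[-0.993, 0.118, -0.003], [0.118, 0.993, 0.0], [0.003, -0.0, -1.0]]
ft_force: [1.5, 0.1, -0.7]
grip_width: 0.0494
grip_force: 42.0
```

Request:
apply_moves([
  {"x":0,"y":0,"z":0,"turn":0,"fingers":-1},
  {"x":0,"y":0,"z":0,"turn":0,"fingers":-1},
  {"x":0,"y":0,"z":0,"turn":0,"fingers":-1},
])

```text
clock: 6.92
eef_pos: [0.4468, 0.0461, 0.291]
ee_rot: [[-0.993, 0.119, -0.001], [0.119, 0.993, -0.0], [0.001, -0.0, -1.0]]
ft_force: [-0.1, -0.5, -0.4]
grip_width: 0.0493
grip_force: 42.1
```

Run:
```python
from h import *
go(*P['base'],.2083)
c=camera('side')
for z in (.066,): print(proj(c,(*P['base'],z)))
s=camera('side')['pixels'][110:260,230:380,::-1]
t=camera('top')['pixels'][140:290,210:360,::-1]
cv2.imwrite('pics/a2.png',cv2.resize(np.hstack([t,s]),None,fx=2.6,fy=2.6,interpolation=cv2.INTER_CUBIC))
```

```text
t 6.92 pos [0.4468 0.0461 0.291 ] yaw y 83.1 tilt [-1.2e-03 -1.0e-04 -1.0e+00] F [-0.1 -0.5 -0.4] w 0.0493 | d tool [-0.0006  0.0015  0.0827]
(np.float64(288.2773663648169), np.float64(221.7960244824718))
```

View pics/a2.png

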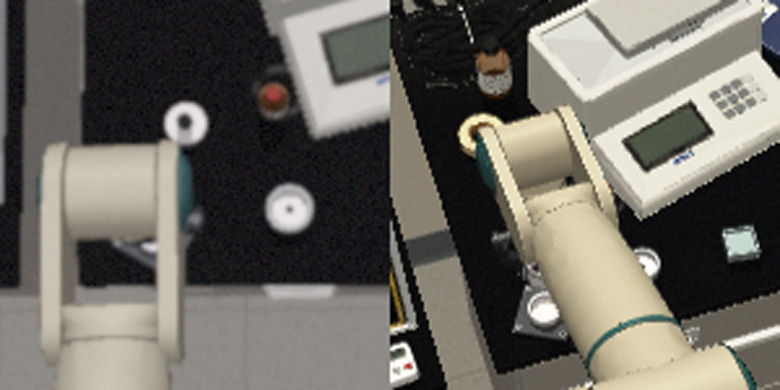

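Side view: the seat is in sight at about (543,308). The held tube is mostly hidden behind the wrist. I'll lower it closer and look again.

Request:
apply_moves([
  {"x":-0.0006,"y":0.0015,"z":0.025,"turn":0,"fingers":-1},
  {"x":0,"y":0,"z":0.03,"turn":0,"fingers":-1},
  {"x":0,"y":0,"z":0,"turn":0,"fingers":-1},
  {"x":0,"y":0,"z":0,"turn":0,"fingers":-1},
])

```text
clock: 7.58
eef_pos: [0.448, 0.0483, 0.2379]
ee_rot: [[-0.993, 0.118, 0.001], [0.118, 0.993, 0.0], [-0.001, 0.0, -1.0]]
ft_force: [0.2, 0.1, -0.5]
grip_width: 0.0497
grip_force: 42.1
```

Run:
```python
from h import *
go(*P['base'],.2083)
s=camera('side')['pixels'][195:255,260:320,::-1]
t=camera('top')['pixels'][190:250,240:300,::-1]
cv2.imwrite('pics/a3.png',cv2.resize(np.hstack([t,s]),None,fx=6,fy=6,interpolation=cv2.INTER_CUBIC))
```

```text
t 7.58 pos [0.448  0.0483 0.2379] yaw y 83.2 tilt [ 1.4e-03  1.0e-04 -1.0e+00] F [ 0.2  0.1 -0.5] w 0.0497 | d tool [ 0.0004 -0.0009  0.0296]
```

View pics/a3.png

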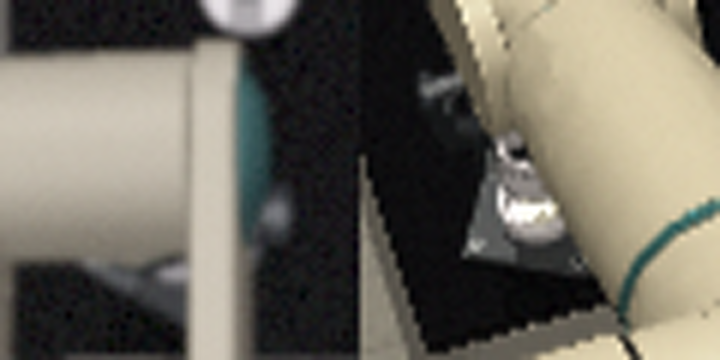

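The side crop shows the tube directly above the seat, with left edges at about 497 and 500, so they are aligned to 1–2 mm. I'll insert by feel.

Request:
apply_moves([
  {"x":0.0004,"y":-0.0009,"z":0.01,"turn":0,"fingers":-1},
  {"x":0,"y":0,"z":0.006,"turn":0,"fingers":-1},
  {"x":0,"y":0,"z":0.003,"turn":0,"fingers":-1},
  {"x":0,"y":0,"z":0,"turn":0,"fingers":-1},
  {"x":0,"y":0,"z":0,"turn":0,"fingers":-1},
])

```text
clock: 8.3
eef_pos: [0.4471, 0.0478, 0.2179]
ee_rot: [[-0.993, 0.117, 0.0], [0.117, 0.993, 0.0], [-0.0, 0.0, -1.0]]
ft_force: [-0.3, -0.3, -2.4]
grip_width: 0.0495
grip_force: 42.1
```

Request:
apply_moves([
  {"x":0,"y":0,"z":0.005,"turn":0,"fingers":-1},
  {"x":0,"y":0,"z":0,"turn":0,"fingers":-1},
  {"x":0,"y":0,"z":0,"turn":0,"fingers":-1},
])

```text
clock: 8.68
eef_pos: [0.4471, 0.0478, 0.2127]
ee_rot: [[-0.993, 0.117, -0.0], [0.117, 0.993, 0.0], [0.0, 0.0, -1.0]]
ft_force: [0.4, 0.5, -1.9]
grip_width: 0.0493
grip_force: 42.1
```

Request:
apply_moves([
  {"x":0,"y":0,"z":0.002,"turn":0,"fingers":-1},
  {"x":0,"y":0,"z":0.002,"turn":0,"fingers":-1},
  {"x":0,"y":0,"z":0,"turn":0,"fingers":-1},
  {"x":0,"y":0,"z":0,"turn":0,"fingers":-1},
])

```text
clock: 9.18
eef_pos: [0.4471, 0.0478, 0.2087]
ee_rot: [[-0.993, 0.118, 0.0], [0.118, 0.993, 0.0], [-0.0, 0.0, -1.0]]
ft_force: [0.3, -0.1, -1.1]
grip_width: 0.0492
grip_force: 42.1
```

Request:
apply_moves([
  {"x":0,"y":0,"z":0.0008,"turn":0,"fingers":-1},
  {"x":0,"y":0,"z":0,"turn":0,"fingers":-1},
  {"x":0,"y":0,"z":0,"turn":0,"fingers":-1},
])

```text
clock: 9.55
eef_pos: [0.4471, 0.0478, 0.2082]
ee_rot: [[-0.993, 0.117, 0.0], [0.117, 0.993, 0.0], [-0.0, 0.0, -1.0]]
ft_force: [-1.2, 0.7, 3.7]
grip_width: 0.0491
grip_force: 42.4
```

Request:
apply_moves([
  {"x":0,"y":0,"z":0,"turn":0,"fingers":1},
  {"x":0,"y":0,"z":0,"turn":0,"fingers":1},
  {"x":0,"y":0,"z":0,"turn":0,"fingers":1},
  {"x":0,"y":0,"z":0,"turn":0,"fingers":1},
  {"x":0,"y":0,"z":-0.02,"turn":0,"fingers":1},
  {"x":0,"y":0,"z":-0.04,"turn":0,"fingers":1},
  {"x":0,"y":0,"z":-0.04,"turn":0,"fingers":1},
])

```text
clock: 10.42
eef_pos: [0.4469, 0.0477, 0.3088]
ee_rot: [[-0.993, 0.118, -0.001], [0.118, 0.993, 0.0], [0.001, -0.0, -1.0]]
ft_force: [0.1, 0.1, 0.2]
grip_width: 0.0855
grip_force: 0.0
```

Request:
apply_moves([
  {"x":-0.0087,"y":-0.0526,"z":0,"turn":0,"fingers":1},
  {"x":-0.0087,"y":-0.0526,"z":0,"turn":0,"fingers":1},
  {"x":-0.0087,"y":-0.0526,"z":0,"turn":0,"fingers":1},
  {"x":-0.0087,"y":-0.0526,"z":0,"turn":0,"fingers":1},
  {"x":-0.0087,"y":-0.0526,"z":0,"turn":0,"fingers":1},
  {"x":-0.0087,"y":-0.0526,"z":0,"turn":0,"fingers":1},
  {"x":0,"y":0,"z":0,"turn":0,"fingers":1},
  {"x":0,"y":0,"z":0,"turn":0,"fingers":1},
])

```text
clock: 11.42
eef_pos: [0.4617, -0.2716, 0.3075]
ee_rot: [[-0.993, 0.118, -0.0], [0.118, 0.993, 0.001], [0.001, 0.001, -1.0]]
ft_force: [0.5, 0.4, -0.5]
grip_width: 0.0853
grip_force: 0.0
```

Run:
```python
from h import *
go(*P['frame'],.182)
t=camera('top')['pixels'][205:250,245:305,::-1]
s=camera('side')['pixels'][185:245,270:350,::-1]
I=lambda a:cv2.resize(a,(480,360),interpolation=cv2.INTER_CUBIC)
s=cv2.resize(s,(440,330),interpolation=cv2.INTER_CUBIC);t=cv2.resize(t,(356,267),interpolation=cv2.INTER_CUBIC)
t=cv2.copyMakeBorder(t,0,63,0,0,cv2.BORDER_CONSTANT)
cv2.imwrite('pics/a4.png',np.hstack([t,s]))
```

```text
t 11.43 pos [ 0.4617 -0.2716  0.3075] yaw y 83.2 tilt [-5.e-04  8.e-04 -1.e+00] F [ 0.5  0.4 -0.5] w 0.0853 | d tool [-0.0002 -0.0003  0.1255]
```

View pics/a4.png

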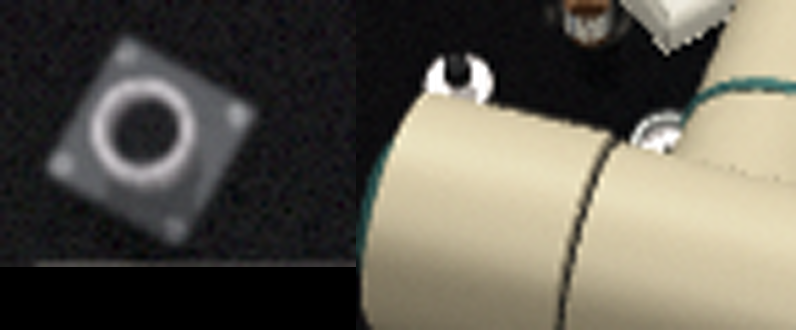

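The tube stands upright in the seat, with its rim centre at crop (143,131), where the scale is 5.93. I'll use it to calibrate the top camera against the robot.

Run:
```python
from h import *
t=camera('top')
print(at(t,268.69,226.66,.066))
```

```text
[0.4464207  0.04757231 0.066     ]
```

Request:
apply_moves([
  {"x":0,"y":0,"z":0.05,"turn":0,"fingers":1},
  {"x":0,"y":0,"z":0.05,"turn":0,"fingers":1},
  {"x":0,"y":0,"z":0.015,"turn":0,"fingers":1},
  {"x":0,"y":0,"z":0,"turn":0,"fingers":1},
  {"x":0,"y":0,"z":0,"turn":0,"fingers":1},
])

```text
clock: 12.2
eef_pos: [0.4626, -0.2721, 0.1953]
ee_rot: [[-0.993, 0.117, 0.003], [0.117, 0.993, -0.002], [-0.004, -0.002, -1.0]]
ft_force: [-0.5, -0.4, -0.5]
grip_width: 0.0853
grip_force: 0.0
```

Request:
apply_moves([
  {"x":0,"y":0.0015,"z":0.009,"turn":0,"fingers":1},
  {"x":0,"y":0,"z":0.004,"turn":0,"fingers":1},
  {"x":0,"y":0,"z":0,"turn":0,"fingers":-1},
  {"x":0,"y":0,"z":0,"turn":0,"fingers":-1},
  {"x":0,"y":0,"z":0,"turn":0,"fingers":-1},
  {"x":0,"y":0,"z":0,"turn":0,"fingers":-1},
  {"x":0,"y":0,"z":0,"turn":0,"fingers":-1},
  {"x":0,"y":0,"z":0,"turn":0,"fingers":-1},
])

```text
clock: 13.2
eef_pos: [0.4621, -0.2704, 0.1803]
ee_rot: [[-0.993, 0.118, 0.001], [0.118, 0.993, -0.0], [-0.001, -0.0, -1.0]]
ft_force: [0.2, -0.5, 4.4]
grip_width: 0.0489
grip_force: 42.6
```

Request:
apply_moves([
  {"x":0,"y":0,"z":-0.04,"turn":0,"fingers":-1},
  {"x":0,"y":0,"z":-0.05,"turn":0,"fingers":-1},
  {"x":0,"y":0,"z":-0.03,"turn":0,"fingers":-1},
  {"x":0,"y":0,"z":0,"turn":0,"fingers":-1},
])

```text
clock: 13.7
eef_pos: [0.4623, -0.2705, 0.302]
ee_rot: [[-0.993, 0.118, 0.004], [0.118, 0.993, -0.002], [-0.004, -0.002, -1.0]]
ft_force: [0.7, 0.3, -1.0]
grip_width: 0.049
grip_force: 42.1
```

Request:
apply_moves([
  {"x":0.0088,"y":0.0523,"z":0,"turn":0,"fingers":-1},
  {"x":0.0088,"y":0.0523,"z":0,"turn":0,"fingers":-1},
  {"x":0.0088,"y":0.0523,"z":0,"turn":0,"fingers":-1},
  {"x":0.0088,"y":0.0523,"z":0,"turn":0,"fingers":-1},
  {"x":0.0088,"y":0.0523,"z":0,"turn":0,"fingers":-1},
  {"x":0.0088,"y":0.0523,"z":0,"turn":0,"fingers":-1},
  {"x":0,"y":0,"z":0,"turn":0,"fingers":-1},
  {"x":0,"y":0,"z":0,"turn":0,"fingers":-1},
])

```text
clock: 14.7
eef_pos: [0.4461, 0.0474, 0.2983]
ee_rot: [[-0.993, 0.117, -0.003], [0.117, 0.993, -0.0], [0.003, -0.001, -1.0]]
ft_force: [-0.0, 0.7, -1.1]
grip_width: 0.049
grip_force: 42.2
```

```bash
python3 -c "
from h import *
go(.4467,.0477,.2403)"
```

```text
t 14.7 pos [0.4461 0.0474 0.2983] yaw y 83.3 tilt [-2.7e-03 -3.0e-04 -1.0e+00] F [-0.   0.7 -1.1] w 0.049 | d tool [-0.0007  0.0004  0.058 ]
```

Request:
apply_moves([
  {"x":-0.0004,"y":0.0004,"z":0.03,"turn":0,"fingers":-1},
  {"x":0,"y":0,"z":0.018,"turn":0,"fingers":-1},
  {"x":0,"y":0,"z":0,"turn":0,"fingers":-1},
  {"x":0,"y":0,"z":0,"turn":0,"fingers":-1},
  {"x":0,"y":0,"z":0,"turn":0,"fingers":-1},
])

```text
clock: 15.32
eef_pos: [0.4472, 0.0476, 0.2528]
ee_rot: [[-0.993, 0.118, 0.002], [0.118, 0.993, 0.0], [-0.002, 0.0, -1.0]]
ft_force: [-0.2, -0.1, -1.0]
grip_width: 0.0491
grip_force: 42.1
```

```bash
python3 -c "
from h import *
go(.4467,.0477,.2403)"
```

```text
t 15.32 pos [0.4472 0.0476 0.2528] yaw y 83.2 tilt [ 1.7e-03  1.0e-04 -1.0e+00] F [-0.2 -0.1 -1. ] w 0.0491 | d tool [0.0005 0.0001 0.0125]
```

Request:
apply_moves([
  {"x":0.0003,"y":0,"z":0.004,"turn":0,"fingers":-1},
  {"x":0,"y":0,"z":0.003,"turn":0,"fingers":-1},
  {"x":0,"y":0,"z":0.002,"turn":0,"fingers":-1},
  {"x":0,"y":0,"z":0,"turn":0,"fingers":-1},
  {"x":0,"y":0,"z":0,"turn":0,"fingers":-1},
])

```text
clock: 15.95
eef_pos: [0.4466, 0.0479, 0.243]
ee_rot: [[-0.993, 0.118, 0.0], [0.118, 0.993, 0.0], [-0.0, 0.0, -1.0]]
ft_force: [0.6, 0.2, -1.1]
grip_width: 0.049
grip_force: 42.1
```

Request:
apply_moves([
  {"x":0,"y":0,"z":0.0015,"turn":0,"fingers":-1},
  {"x":0,"y":0,"z":0,"turn":0,"fingers":-1},
  {"x":0,"y":0,"z":0,"turn":0,"fingers":-1},
])

```text
clock: 16.32
eef_pos: [0.4466, 0.0479, 0.2414]
ee_rot: [[-0.993, 0.118, -0.0], [0.118, 0.993, 0.0], [0.0, 0.0, -1.0]]
ft_force: [-0.7, 0.3, -1.2]
grip_width: 0.0491
grip_force: 42.1
```

Request:
apply_moves([
  {"x":0,"y":0,"z":0.0013,"turn":0,"fingers":-1},
  {"x":0,"y":0,"z":0,"turn":0,"fingers":-1},
  {"x":0,"y":0,"z":0,"turn":0,"fingers":-1},
])

```text
clock: 16.7
eef_pos: [0.4466, 0.0479, 0.2403]
ee_rot: [[-0.993, 0.117, 0.001], [0.117, 0.993, 0.0], [-0.001, 0.0, -1.0]]
ft_force: [0.3, 0.0, 1.1]
grip_width: 0.0486
grip_force: 42.3
```

Request:
apply_moves([
  {"x":0,"y":0,"z":0,"turn":0,"fingers":1},
  {"x":0,"y":0,"z":0,"turn":0,"fingers":1},
  {"x":0,"y":0,"z":0,"turn":0,"fingers":1},
  {"x":0,"y":0,"z":0,"turn":0,"fingers":1},
  {"x":0,"y":0,"z":-0.02,"turn":0,"fingers":1},
  {"x":0,"y":0,"z":-0.04,"turn":0,"fingers":1},
  {"x":0,"y":0,"z":-0.03,"turn":0,"fingers":1},
  {"x":0,"y":0,"z":0,"turn":0,"fingers":1},
])

```text
clock: 17.7
eef_pos: [0.447, 0.0479, 0.3327]
ee_rot: [[-0.993, 0.118, 0.005], [0.118, 0.993, 0.0], [-0.005, 0.001, -1.0]]
ft_force: [-0.3, -0.5, -0.0]
grip_width: 0.0853
grip_force: 0.0
```

Request:
apply_moves([
  {"x":-0.0144,"y":-0.0521,"z":0,"turn":0,"fingers":1},
  {"x":-0.0144,"y":-0.0521,"z":0,"turn":0,"fingers":1},
  {"x":-0.0144,"y":-0.0521,"z":0,"turn":0,"fingers":1},
  {"x":0,"y":0,"z":0.05,"turn":0,"fingers":1},
  {"x":0,"y":0,"z":0.05,"turn":0,"fingers":1},
  {"x":0,"y":0,"z":0,"turn":0,"fingers":1},
  {"x":0,"y":0,"z":0,"turn":0,"fingers":1},
])

```text
clock: 18.58
eef_pos: [0.4716, -0.1124, 0.2316]
ee_rot: [[-0.993, 0.117, 0.002], [0.117, 0.993, -0.0], [-0.002, -0.0, -1.0]]
ft_force: [0.2, -0.7, 2.1]
grip_width: 0.0853
grip_force: 0.0
```

```bash
python3 -c "
from h import *
go(.4710,-.1125,.182)
t=camera('top')['pixels'][205:245,245:355,::-1]
cv2.imwrite('pics/a5.png',cv2.resize(t,None,fx=6,fy=6,interpolation=cv2.INTER_CUBIC))"
```

```text
t 18.57 pos [ 0.4716 -0.1124  0.2316] yaw y 83.3 tilt [ 1.6e-03 -4.0e-04 -1.0e+00] F [ 0.2 -0.7  2.1] w 0.0853 | d tool [ 0.0007 -0.0002  0.0496]
```

View pics/a5.png

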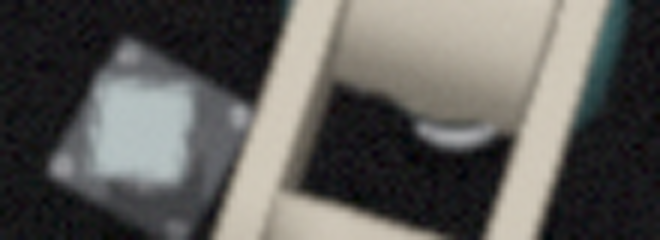

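The frame sits square on the tube, centred at about crop (145,132). Now gripping the ring.

Request:
apply_moves([
  {"x":0.0004,"y":0,"z":0.03,"turn":0,"fingers":1},
  {"x":0,"y":0,"z":0.016,"turn":0,"fingers":1},
  {"x":0,"y":0,"z":0,"turn":0,"fingers":1},
  {"x":0,"y":0,"z":0,"turn":0,"fingers":1},
])

```text
clock: 19.12
eef_pos: [0.4712, -0.1124, 0.1854]
ee_rot: [[-0.993, 0.117, 0.002], [0.117, 0.993, -0.001], [-0.002, -0.0, -1.0]]
ft_force: [-0.2, -0.9, 0.6]
grip_width: 0.0854
grip_force: 0.0
```

```bash
python3 -c "
from h import *
go(.4710,-.1125,.182)
print(at(camera('top'),268.75,226.6,.084))"
```

```text
t 19.12 pos [ 0.4712 -0.1124  0.1854] yaw y 83.3 tilt [ 1.9e-03 -6.0e-04 -1.0e+00] F [-0.2 -0.9  0.6] w 0.0854 | d tool [ 0.0002 -0.0001  0.0034]
[0.44485979 0.04540672 0.084     ]
```

Request:
apply_moves([
  {"x":0,"y":0,"z":0.003,"turn":0,"fingers":1},
  {"x":0,"y":0,"z":0,"turn":0,"fingers":-1},
  {"x":0,"y":0,"z":0,"turn":0,"fingers":-1},
  {"x":0,"y":0,"z":0,"turn":0,"fingers":-1},
  {"x":0,"y":0,"z":0,"turn":0,"fingers":-1},
  {"x":0,"y":0,"z":0,"turn":0,"fingers":-1},
  {"x":0,"y":0,"z":0,"turn":0,"fingers":-1},
])

```text
clock: 20.05
eef_pos: [0.4709, -0.1124, 0.1817]
ee_rot: [[-0.993, 0.118, 0.001], [0.118, 0.993, -0.0], [-0.001, 0.0, -1.0]]
ft_force: [-1.4, 0.6, 6.0]
grip_width: 0.0547
grip_force: 42.4
```

Request:
apply_moves([
  {"x":0,"y":0,"z":-0.04,"turn":0,"fingers":-1},
  {"x":0,"y":0,"z":-0.05,"turn":0,"fingers":-1},
  {"x":0,"y":0,"z":-0.05,"turn":0,"fingers":-1},
  {"x":0,"y":0,"z":0,"turn":0,"fingers":-1},
  {"x":0,"y":0,"z":0,"turn":0,"fingers":-1},
])

```text
clock: 20.68
eef_pos: [0.4704, -0.1123, 0.3198]
ee_rot: [[-0.993, 0.118, -0.002], [0.118, 0.993, 0.001], [0.002, 0.0, -1.0]]
ft_force: [0.4, -0.2, -1.3]
grip_width: 0.0546
grip_force: 43.1
```

```bash
python3 -c "
from h import *
go(.4466,.0479,.26)"
```

```text
t 20.68 pos [ 0.4704 -0.1123  0.3198] yaw y 83.2 tilt [-1.6e-03  6.0e-04 -1.0e+00] F [ 0.4 -0.2 -1.3] w 0.0546 | d tool [0.0424 0.1562 0.06  ]
```

Request:
apply_moves([
  {"x":0.0141,"y":0.0521,"z":0,"turn":0,"fingers":-1},
  {"x":0.0141,"y":0.0521,"z":0,"turn":0,"fingers":-1},
  {"x":0.0141,"y":0.0521,"z":0,"turn":0,"fingers":-1},
  {"x":0,"y":0,"z":0,"turn":0,"fingers":-1},
  {"x":0,"y":0,"z":0.03,"turn":0,"fingers":-1},
  {"x":0,"y":0,"z":0.016,"turn":0,"fingers":-1},
  {"x":0,"y":0,"z":0,"turn":0,"fingers":-1},
  {"x":0,"y":0,"z":0,"turn":0,"fingers":-1},
])

```text
clock: 21.68
eef_pos: [0.4473, 0.0475, 0.2756]
ee_rot: [[-0.993, 0.118, 0.001], [0.118, 0.993, 0.0], [-0.001, 0.0, -1.0]]
ft_force: [-0.1, -0.5, -1.1]
grip_width: 0.0549
grip_force: 43.2
```

```bash
python3 -c "
from h import *
go(.4466,.0479,.2597)"
```

```text
t 21.68 pos [0.4473 0.0475 0.2756] yaw y 83.2 tilt [ 6.e-04  0.e+00 -1.e+00] F [-0.1 -0.5 -1.1] w 0.0549 | d tool [0.0008 0.0003 0.0159]
```

Request:
apply_moves([
  {"x":0.0008,"y":0.0003,"z":0.006,"turn":0,"fingers":-1},
  {"x":0,"y":0,"z":0.003,"turn":0,"fingers":-1},
  {"x":0,"y":0,"z":0.003,"turn":0,"fingers":-1},
  {"x":0,"y":0,"z":0,"turn":0,"fingers":-1},
  {"x":0,"y":0,"z":0,"turn":0,"fingers":-1},
])

```text
clock: 22.3
eef_pos: [0.4463, 0.0483, 0.2632]
ee_rot: [[-0.993, 0.117, 0.0], [0.117, 0.993, 0.0], [-0.0, 0.0, -1.0]]
ft_force: [0.5, 0.1, -1.6]
grip_width: 0.0547
grip_force: 43.2
```

Request:
apply_moves([
  {"x":0,"y":0,"z":0.002,"turn":0,"fingers":-1},
  {"x":0,"y":0,"z":0,"turn":0,"fingers":-1},
  {"x":0,"y":0,"z":0,"turn":0,"fingers":-1},
])

```text
clock: 22.68
eef_pos: [0.4463, 0.0483, 0.2611]
ee_rot: [[-0.993, 0.118, 0.0], [0.118, 0.993, 0.0], [-0.0, 0.0, -1.0]]
ft_force: [-0.3, -0.6, -1.9]
grip_width: 0.0545
grip_force: 43.2
```

Request:
apply_moves([
  {"x":0,"y":0,"z":0.0016,"turn":0,"fingers":-1},
  {"x":0,"y":0,"z":0,"turn":0,"fingers":-1},
  {"x":0,"y":0,"z":0,"turn":0,"fingers":-1},
])

```text
clock: 23.05
eef_pos: [0.4464, 0.0483, 0.2597]
ee_rot: [[-0.993, 0.118, 0.001], [0.118, 0.993, 0.0], [-0.001, 0.0, -1.0]]
ft_force: [0.3, 0.1, 1.0]
grip_width: 0.0551
grip_force: 43.4
```

Request:
apply_moves([
  {"x":0,"y":0,"z":0,"turn":0,"fingers":1},
  {"x":0,"y":0,"z":0,"turn":0,"fingers":1},
  {"x":0,"y":0,"z":0,"turn":0,"fingers":1},
  {"x":0,"y":0,"z":0,"turn":0,"fingers":1},
  {"x":0,"y":0,"z":-0.02,"turn":0,"fingers":1},
  {"x":0,"y":0,"z":-0.04,"turn":0,"fingers":1},
  {"x":0,"y":0,"z":-0.03,"turn":0,"fingers":1},
  {"x":0,"y":0,"z":0,"turn":0,"fingers":1},
])

```text
clock: 24.05
eef_pos: [0.4466, 0.0483, 0.3521]
ee_rot: [[-0.993, 0.117, 0.005], [0.117, 0.993, 0.0], [-0.005, 0.001, -1.0]]
ft_force: [0.1, 0.5, -0.8]
grip_width: 0.0854
grip_force: 0.0
```

Request:
apply_moves([
  {"x":-0.0446,"y":-0.0062,"z":0,"turn":0,"fingers":1},
  {"x":-0.0446,"y":-0.0062,"z":0,"turn":0,"fingers":1},
  {"x":-0.0446,"y":-0.0062,"z":0,"turn":0,"fingers":0},
  {"x":0,"y":0,"z":0,"turn":0,"fingers":0},
  {"x":0,"y":0,"z":0.05,"turn":0,"fingers":0},
  {"x":0,"y":0,"z":0.05,"turn":0,"fingers":0},
  {"x":0,"y":0,"z":0,"turn":0,"fingers":0},
  {"x":0,"y":0,"z":0,"turn":0,"fingers":0},
])

```text
clock: 25.05
eef_pos: [0.5772, 0.0142, 0.2517]
ee_rot: [[-0.993, 0.117, 0.003], [0.117, 0.993, 0.0], [-0.003, 0.0, -1.0]]
ft_force: [-0.2, -0.0, 1.3]
grip_width: 0.0428
grip_force: 0.0
```

```bash
python3 -c "
from h import *
go(.577,.0142,.196)
t=camera('top')['pixels'][170:245,245:320,::-1]
s=camera('side')['pixels'][175:250,260:335,::-1]
cv2.imwrite('pics/a6.png',cv2.resize(np.hstack([t,s]),None,fx=5.3,fy=5.3,interpolation=cv2.INTER_CUBIC))"
```

```text
t 25.05 pos [0.5772 0.0142 0.2517] yaw y 83.3 tilt [ 0.0026  0.     -1.    ] F [-0.2 -0.   1.3] w 0.0428 | d tool [ 0.0003 -0.0001  0.0557]
```

View pics/a6.png

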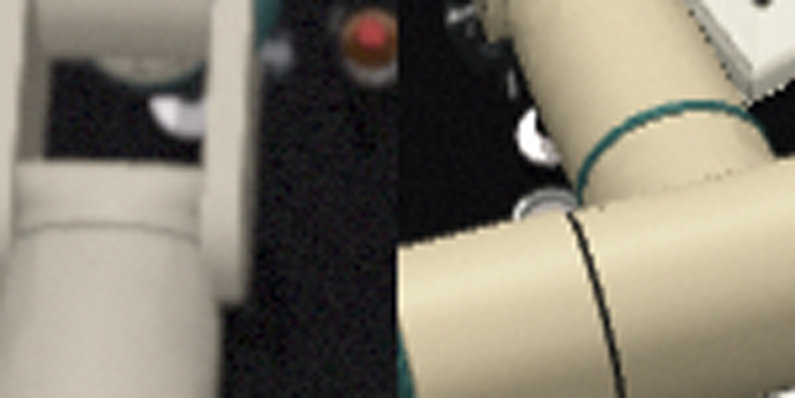

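The arm covers the stack from above. In the side view the ring rim, at about (548,205), looks level. The cap is under the gripper, so I'm descending on the knob.

Request:
apply_moves([
  {"x":0.0002,"y":0,"z":0.03,"turn":0,"fingers":0},
  {"x":0,"y":0,"z":0.022,"turn":0,"fingers":0},
  {"x":0,"y":0,"z":0,"turn":0,"fingers":0},
  {"x":0,"y":0,"z":0,"turn":0,"fingers":-1},
  {"x":0,"y":0,"z":0,"turn":0,"fingers":-1},
  {"x":0,"y":0,"z":0,"turn":0,"fingers":-1},
  {"x":0,"y":0,"z":0,"turn":0,"fingers":-1},
  {"x":0,"y":0,"z":0,"turn":0,"fingers":-1},
])

```text
clock: 26.15
eef_pos: [0.5775, 0.0141, 0.1999]
ee_rot: [[-0.993, 0.117, 0.004], [0.117, 0.993, -0.0], [-0.004, 0.0, -1.0]]
ft_force: [0.2, 0.1, 6.9]
grip_width: 0.0182
grip_force: 39.2
```

Request:
apply_moves([
  {"x":0,"y":0,"z":-0.04,"turn":0,"fingers":-1},
  {"x":0,"y":0,"z":-0.05,"turn":0,"fingers":-1},
  {"x":0,"y":0,"z":-0.06,"turn":0,"fingers":-1},
  {"x":0,"y":0,"z":0,"turn":0,"fingers":-1},
  {"x":0,"y":0,"z":0,"turn":0,"fingers":-1},
  {"x":0,"y":0,"z":0,"turn":0,"fingers":-1},
])

```text
clock: 26.9
eef_pos: [0.5766, 0.0141, 0.3455]
ee_rot: [[-0.993, 0.118, -0.003], [0.118, 0.993, 0.0], [0.003, -0.0, -1.0]]
ft_force: [0.7, 0.3, -0.9]
grip_width: 0.0181
grip_force: 39.4
```

```bash
python3 -c "
from h import *
go(.4468,.0482,.2979)
t=camera('top')['pixels'][205:250,245:305,::-1]
cv2.imwrite('pics/a7.png',cv2.resize(t,None,fx=6,fy=6,interpolation=cv2.INTER_CUBIC))"
```

```text
t 26.9 pos [0.5766 0.0141 0.3455] yaw y 83.2 tilt [-3.4e-03  2.0e-04 -1.0e+00] F [ 0.7  0.3 -0.9] w 0.0181 | d tool [0.1327 0.0186 0.0481]
```

Request:
apply_moves([
  {"x":0.0443,"y":0.0062,"z":0,"turn":0,"fingers":-1},
  {"x":0.0443,"y":0.0062,"z":0,"turn":0,"fingers":-1},
  {"x":0.0443,"y":0.0062,"z":0,"turn":0,"fingers":-1},
  {"x":0,"y":0,"z":0,"turn":0,"fingers":-1},
  {"x":0,"y":0,"z":0.02,"turn":0,"fingers":-1},
  {"x":0,"y":0,"z":0.014,"turn":0,"fingers":-1},
  {"x":0,"y":0,"z":0,"turn":0,"fingers":-1},
  {"x":0,"y":0,"z":0,"turn":0,"fingers":-1},
])

```text
clock: 27.95
eef_pos: [0.4474, 0.0481, 0.3138]
ee_rot: [[-0.993, 0.118, 0.0], [0.118, 0.993, 0.0], [-0.0, 0.0, -1.0]]
ft_force: [-0.1, 0.3, -1.0]
grip_width: 0.0182
grip_force: 39.4
```

```bash
python3 -c "
from h import *
go(.4464,.0483,.2979)"
```

```text
t 27.95 pos [0.4474 0.0481 0.3138] yaw y 83.2 tilt [ 3.e-04  0.e+00 -1.e+00] F [-0.1  0.3 -1. ] w 0.0182 | d tool [0.001  0.0001 0.0159]
```

Request:
apply_moves([
  {"x":0.0007,"y":0.0001,"z":0.006,"turn":0,"fingers":-1},
  {"x":0,"y":0,"z":0.003,"turn":0,"fingers":-1},
  {"x":0,"y":0,"z":0.003,"turn":0,"fingers":-1},
  {"x":0,"y":0,"z":0,"turn":0,"fingers":-1},
  {"x":0,"y":0,"z":0,"turn":0,"fingers":-1},
])

```text
clock: 28.58
eef_pos: [0.4463, 0.0484, 0.3016]
ee_rot: [[-0.993, 0.117, 0.0], [0.117, 0.993, 0.0], [-0.0, 0.0, -1.0]]
ft_force: [0.3, 1.0, 0.4]
grip_width: 0.018
grip_force: 39.4
```

Request:
apply_moves([
  {"x":0,"y":0,"z":0.002,"turn":0,"fingers":-1},
  {"x":0,"y":0,"z":0,"turn":0,"fingers":-1},
  {"x":0,"y":0,"z":0,"turn":0,"fingers":-1},
])

```text
clock: 28.95
eef_pos: [0.4463, 0.0484, 0.2995]
ee_rot: [[-0.993, 0.118, 0.0], [0.118, 0.993, 0.0], [-0.0, 0.0, -1.0]]
ft_force: [-0.1, -0.6, -0.3]
grip_width: 0.018
grip_force: 39.4
```

Request:
apply_moves([
  {"x":0,"y":0,"z":0.0018,"turn":0,"fingers":-1},
  {"x":0,"y":0,"z":0,"turn":0,"fingers":-1},
  {"x":0,"y":0,"z":0,"turn":0,"fingers":-1},
])

```text
clock: 29.32
eef_pos: [0.4464, 0.0484, 0.2979]
ee_rot: [[-0.993, 0.118, 0.0], [0.118, 0.993, 0.0], [-0.0, 0.0, -1.0]]
ft_force: [0.2, 1.0, 1.9]
grip_width: 0.0179
grip_force: 39.5
```

Request:
apply_moves([
  {"x":0,"y":0,"z":0,"turn":0,"fingers":0.3},
  {"x":0,"y":0,"z":0,"turn":0,"fingers":0.3},
  {"x":0,"y":0,"z":0,"turn":0,"fingers":0.3},
  {"x":0,"y":0,"z":0,"turn":0,"fingers":0.3},
  {"x":0,"y":0,"z":-0.02,"turn":0,"fingers":0.3},
  {"x":0,"y":0,"z":-0.04,"turn":0,"fingers":0.3},
  {"x":0,"y":0,"z":-0.03,"turn":0,"fingers":0.3},
  {"x":0,"y":0,"z":0,"turn":0,"fingers":0.3},
])

```text
clock: 30.32
eef_pos: [0.4465, 0.0484, 0.3903]
ee_rot: [[-0.993, 0.117, 0.005], [0.117, 0.993, 0.0], [-0.005, 0.001, -1.0]]
ft_force: [0.2, 0.2, -0.8]
grip_width: 0.0555
grip_force: 0.0
```

Request:
apply_moves([
  {"x":0,"y":-0.05,"z":0,"turn":0,"fingers":0.3},
  {"x":0,"y":-0.05,"z":0,"turn":0,"fingers":0.3},
  {"x":0,"y":-0.05,"z":0,"turn":0,"fingers":0.3},
  {"x":0,"y":-0.05,"z":0,"turn":0,"fingers":0.3},
  {"x":0,"y":-0.05,"z":0,"turn":0,"fingers":0.3},
  {"x":0,"y":-0.05,"z":0,"turn":0,"fingers":0.3},
  {"x":0,"y":-0.05,"z":0,"turn":0,"fingers":0.3},
  {"x":0,"y":-0.05,"z":0,"turn":0,"fingers":0.3},
])

```text
clock: 31.32
eef_pos: [0.3988, -0.3505, 0.3863]
ee_rot: [[-0.993, 0.118, -0.001], [0.118, 0.993, 0.001], [0.001, 0.001, -1.0]]
ft_force: [0.9, -0.7, 0.9]
grip_width: 0.0555
grip_force: 0.0
```

```bash
python3 -c "
from h import *
t=camera('top')['pixels'][170:245,240:320,::-1]
s=camera('side')['pixels'][175:250,260:340,::-1]
cv2.imwrite('pics/a8.png',cv2.resize(np.hstack([t,s]),None,fx=5,fy=5,interpolation=cv2.INTER_CUBIC))"
```

```text
(no output)
```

View pics/a8.png

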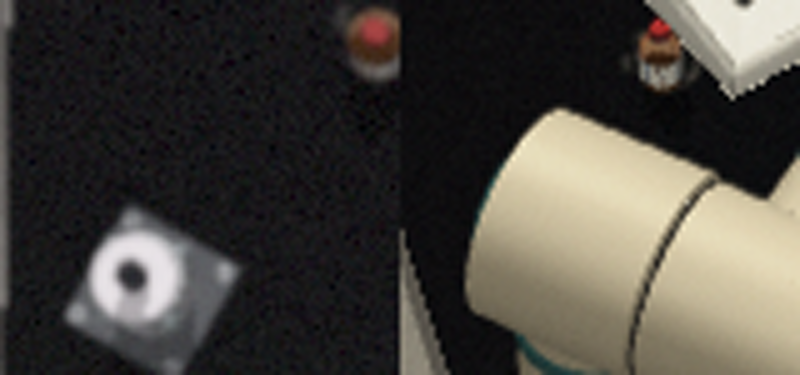

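From above, the cap lies concentric on the ring and the bottle is in place. The arm blocks the side view, so I'll swing clear for a check.

Request:
apply_moves([
  {"x":0.0148,"y":0.0522,"z":0,"turn":0,"fingers":0.3},
  {"x":0.0148,"y":0.0522,"z":0,"turn":0,"fingers":0.3},
  {"x":0.0148,"y":0.0522,"z":0,"turn":0,"fingers":0.3},
  {"x":0.0148,"y":0.0522,"z":0,"turn":0,"fingers":0.3},
  {"x":0.0148,"y":0.0522,"z":0,"turn":0,"fingers":0.3},
  {"x":0.0148,"y":0.0522,"z":0,"turn":0,"fingers":0.3},
  {"x":0.0148,"y":0.0522,"z":0,"turn":0,"fingers":0.3},
])

```text
clock: 32.3
eef_pos: [0.3383, 0.0281, 0.3868]
ee_rot: [[-0.993, 0.117, -0.001], [0.117, 0.993, 0.0], [0.001, 0.0, -1.0]]
ft_force: [0.0, -0.4, 0.3]
grip_width: 0.0554
grip_force: 0.0
```

Request:
apply_moves([
  {"x":0.0148,"y":0.0522,"z":0,"turn":0,"fingers":0.3},
  {"x":0.0148,"y":0.0522,"z":0,"turn":0,"fingers":0.3},
  {"x":0.0148,"y":0.0522,"z":0,"turn":0,"fingers":0.3},
  {"x":0.0148,"y":0.0522,"z":0,"turn":0,"fingers":0.3},
  {"x":0.0148,"y":0.0522,"z":0,"turn":0,"fingers":0.3},
  {"x":0.0148,"y":0.0522,"z":0,"turn":0,"fingers":0.3},
  {"x":0.0148,"y":0.0522,"z":0,"turn":0,"fingers":0.3},
])

```text
clock: 33.17
eef_pos: [0.278, 0.4031, 0.3867]
ee_rot: [[-0.993, 0.117, -0.001], [0.117, 0.993, -0.001], [0.001, -0.001, -1.0]]
ft_force: [1.1, -0.4, 0.2]
grip_width: 0.0556
grip_force: 0.0
```

```bash
python3 -c "
from h import *
go(.28,.4,.39)
t=camera('top')['pixels'][170:245,240:320,::-1]
s=camera('side')['pixels'][175:250,260:340,::-1]
cv2.imwrite('pics/a9.png',cv2.resize(np.hstack([t,s]),None,fx=5,fy=5,interpolation=cv2.INTER_CUBIC))"
```

```text
t 33.17 pos [0.278  0.4031 0.3867] yaw y 83.3 tilt [-7.e-04 -8.e-04 -1.e+00] F [ 1.1 -0.4  0.2] w 0.0556 | d tool [-0.0023 -0.0028 -0.0033]
```

View pics/a9.png

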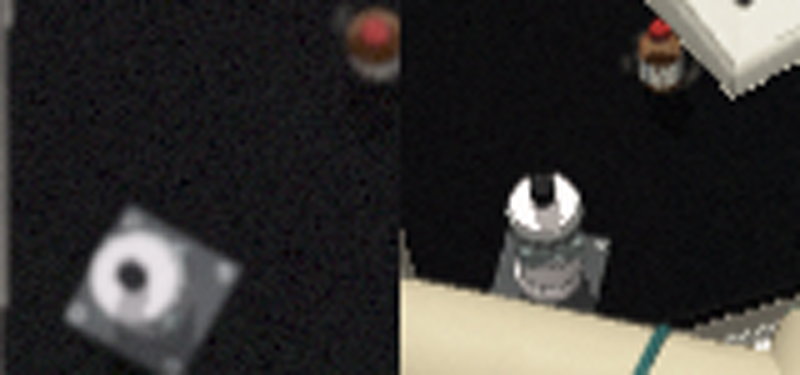

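The side view shows tube, frame, ring and cap stacked upright on the base, with the knob at about (542,190). The stack stands free, so I'm handing the job in.

Request:
apply_moves([
  {"x":0,"y":0,"z":0,"turn":0,"fingers":0.3},
  {"x":0,"y":0,"z":0,"turn":0,"fingers":0.3},
])

```text
clock: 33.52
eef_pos: [0.2795, 0.4003, 0.3877]
ee_rot: [[-0.993, 0.118, 0.0], [0.118, 0.993, -0.0], [-0.0, -0.0, -1.0]]
ft_force: [-0.3, -0.8, -0.6]
grip_width: 0.0554
grip_force: 0.0
```

```bash
python3 -c "
from bench import bot
print(bot.job_done())"
```

```text
the job is handed in; nothing more can be done
None
```

The measuring head (tube, frame, ring, cap) is stacked upright and free-standing on its base and was handed in at 33.5 s; each part went down to its seated height, the bystanders were left alone, and the hand-in returned no verdict.

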